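# Ease the hand drive into gear and lock it

### The arm

A 6-joint arm with a two-finger parallel gripper is mounted at the origin on a cart in front of the work surface, level with it; the furniture and walls round the work are solid. World frame = base frame: x ahead of the robot, y to its left, z up, the work surface at z = 0. Lengths are in mm, angles in rad, forces in N, time in s.
With the tool pointing down it reaches from about 400 to 925 mm from the base axis. Payload 12.5 kg.
Tool frame: the origin (TCP) lies between the finger pads; the fingertips stand 14 mm ahead of it and the grasp point (between the pads) lies 5 mm behind it; x points along the fingers, y is the direction in which the jaws open and shut, and the axes are right-handed (so a half turn about x gives the same grasp; the last joint's range is limited). The gripper opens to 95 mm and grips with 3 to 60 N. Pads are 20 mm wide; open, the fingers measure 119 mm over their backs; the gripper's body (75 mm by 180 mm) begins 59 mm behind the grasp point.
Start: joints at [1.122, 0.491, 1.559, -0, 1.092, -0.106], TCP at [210.062, 588.659, 228.661] pointing down, gripper open.
Joint ranges: [-3.1, 3.1], [-0.84, 2.19], [0.05, 2.79], [-1.13, 4.28], [0.06, 2.93], [-2.69, 2.69]. Speed limits (rad/s): [2.22, 2.22, 2.79, 3.14, 3.14, 3.14].

### API

Orientations are given as [roll, pitch, yaw] about the fixed x, y, z axes, in that order (R = Rz(yaw) Ry(pitch) Rx(roll)).
In Python, from cell import env, cams gives the robot as it stands.
- The arm moves only by the tool carry_out, never from a script. Its arguments are lists of equal length, an entry for each row: "grip": the closure, from -1 (fully open) to 1 (shut); "linear": the shift along the tool's x, y, z scaled (see below), a list of three; "turn": the turn about the tool's x scaled (see below). In form: {"grip": [grip, ...], "linear": [[tx, ty, tz], ...], "turn": [turn, ...]}. A call has 1 to 5 rows; each row shifts and turns the commanded pose from where the row before left it, along the tool's axes as they then stand; what a row does not reach is not made up. The controller multiplies each number of a shift by 0.5 m and each number of a turn by 180 degrees. A row lasts 1/10 s, in which the tool goes at most 50 mm and 8.59 degrees, less where a joint would pass 70% of its speed; a pose out of reach is approached as far as the arm can. A call with a number of a shift or a turn outside -1 to 1 is refused whole. A call with a gripper value outside its range is refused whole. The fingers move at their own pace and stop on an object; the grip force is fixed at half the most. Time passes only in rows, so rows that do not move let the fingers close. It gives the time, the measured TCP pose, the force and the opening at its end, in the units of the state.
- env.state(): the state, without advancing time (a new reading comes with each control period).
- cams.read_camera(name): name is "scene" or "side" or "wrist"; returns the picture (400x640x3 uint8, blue, green, red); there is no depth.
- cams.camera_info(name): a dict with "fx", "fy", "cx", "cy" (pixels), "view" (4x4, takes a point from world to camera coordinates). Camera axes: x right, y down, z forward; pixel columns grow to the right and rows downward; lengths in mm; the calibration is good to about 2 mm. A picture is of the moment at which its call begins: read the wrist's pose just before it. camera_info takes no time and is no camera call; for the wrist camera it gives the pose at the moment of the call.
- env.job_done(): hands the job in, once; it reports no verdict.
The state is a dict: "t": time; "joints": joint angles; "qvel": joint speeds; "tau": joint torques, N m; "eef_pos": TCP position; "tcp_rot": TCP orientation; "ft_force": force on the tool from outside, world axes, zero at the start; "moment": the same for the moment, N m; "opening": opening from 0.0 (shut) to 1.0 (fully open).
Only numpy, scipy, OpenCV 4.12 (cv2) and the standard library are available. Lean on these libraries where they do the work, as an engineer would, in place of code of your own. Each camera call takes 0.05 s, during which the arm holds its last target. There are 200 camera calls.

### The job

Put the hand drive into gear: ease the selector knob all the way towards the big spindle gear, then rock the spindle by its bar grip until the spring-pressed change gear drops fully into mesh, and stop there, because the change gear itself must not be driven round. Then turn the winged lock collar clockwise to its locked mark and let go of everything. Leave the loose things round the drive where they stand.

Things in the scene. Friction and masses are not known exactly. Their poses are not given: they have to be found in the camera images.
- unit: The hand drive: grey metal plate 220 x 136 x 10 mm, bolted down, with two flat-lying steel gears, a slide and three black grips. Origin on the spindle's axis at table height. x: level, from the spindle along the slide to the selector knob; y: level, towards the lock collar; z up. Plate spans x -52..168, y -48..88 mm. Gears' tops at z 39 mm, slide block's at 25 mm; the grips stand higher.
- spindle_grip (a point): Middle of the spindle's black bar grip, 70 mm above the table on the spindle's upright axis. The bar is 14 mm thick (this point's x axis), 46 mm long (its y axis), spans z 52..84 mm; white line on its +y half. It turns both ways without limit (friction 0.05 N m) and stays where left.
- spindle_gear (a point): Centre of the big gear under the bar grip, turning with it, 33 mm above the table: 12 flat-ended teeth 30 degrees apart, 84 mm over the teeth. At the start its teeth would butt end to end on the change gear's; 5 to 22 degrees of turning, either way (how much is not known beforehand), lets them mesh. The band in which they mesh fully is about 4 degrees wide.
- selector_grip (a point): Middle of the upright round selector knob, 18 mm in diameter, z 36..70 mm, this point 56 mm up. Its slide block runs along the unit's x: from 134 mm (out of gear; up to 3 mm less at the start) to a firm stop at 117.5 mm from the spindle's axis. It takes 6 N, rising to 10 N as its springs are squeezed, and stays where left.
- gear_centre (a point): Centre of the change gear (small gear, 9 teeth, 66 mm over the teeth), on its hub 41 mm above the table. Its carriage is pushed towards the spindle by the selector's springs (2 to 4 N). Distance from the spindle's axis: 80 mm out of gear, about 75 mm while the teeth butt end to end, 63.5 mm fully in mesh; at the edge of the band it may stop part way (65 to 72 mm).
- change_gear (a joint): Turn of the change gear about its upright axis, rad, within 0.04 of 0 at the start, positive counter-clockwise from above. Stiff (0.25 N m). It must stay between -0.12 and 0.12 rad: once in mesh, turning the spindle beyond the play (about 2 degrees either way from mid-play) drives it round the other way, 4/3 as far as the spindle.
- collar_grip (a point): Middle of the lock collar's black wing, 58 mm above the table on the collar's upright axis (x 96.5, y 62 mm of the unit). Wing 46 mm long, 12 mm thick, z 41..71 mm; a white line on the half that points away from the slide. Below, a steel lug swings in behind the change gear's carriage; it passes only when the gear is fully in mesh.
- lock_collar (a joint): Turn of the collar, rad, growing clockwise from above; 0 to 0.35 at the start. At 0 the wing's plain half points 30 degrees clockwise (from above) of the unit's +x; at 1.047 it is square to the slide, the white line at the light line on the plate: the locked mark. Stop at 1.12, just past it. Friction 0.08 N m; stays where left.
- black_cap_mid (a point): Middle of a loose black plastic cap, 34 mm across, 10 mm high, lying on the base plate's corner by the spindle. To be left alone.
- bottle_mid (a point): Middle of a loose brown dropper bottle, 32 mm across, 70 mm high, standing beside the drive. To be left alone.
- block_of_screws_mid (a point): Middle of a loose drilled block with screws, 50 x 26 x 34 mm, standing beyond the spindle's end of the drive. To be left alone.
- dark_block_mid (a point): Middle of a loose plain dark block, 50 x 35 x 30 mm, beyond the selector's end of the drive. To be left alone.

How it is judged:
By the outcome, as a careful person would: the job done as asked, in the order asked, and still so for the second after the job is handed in, with the robot touching nothing.
It also fails if it takes over 61 s, if anything falls off the work surface, if the arm or the gripper's body presses on something with over 40 N, if the wrist force passes 120 N, or if a joint passes its speed limit or range.

## Working session

There is one attempt and no reset: what is moved stays moved. The work goes in short steps, Python scripts to look and compute and a tool call to move; the robot and the scene stay as the last step left them, time stands still between calls to the robot, and variables do not carry over. Pictures are saved under pics/ and viewed, about 8 in all and at most 12, crops included, and the job is handed in when it is done.

Besides the shell and the picture viewer there is one more tool, called after ">>>" by a JSON object that holds its "api" and its "payload". carry_out: Moves the arm, as the interface text tells. Shifts and turns lie within -1 to 1; 1 stands for 0.5 m of shift or 180 degrees of turn. Its arguments: {"type":"object","properties":{"grip":{"type":"array"},"linear":{"type":"array"},"turn":{"type":"array"}},"required":["grip","linear","turn"]}

```bash
mkdir -p pics; ls
python3 - <<'E'
from cell import env,cams
import cv2,numpy as np
s=env.state();print(s)
a=cams.read_camera("scene");b=cams.read_camera("side");c=cams.read_camera("wrist")
cv2.imwrite("pics/scene0.png",a);cv2.imwrite("pics/side0.png",b);cv2.imwrite("pics/wrist0.png",c)
for n in("scene","side","wrist"):
  i=cams.camera_info(n);print(n,i["fx"],i["cx"],i["cy"],np.round(i["view"],3).tolist())
E
```

```text
pics
{'t': 0.0, 'joints': array([ 1.12237615e+00,  4.91516849e-01,  1.55943855e+00, -2.12051669e-05,
        1.09167400e+00, -1.05596574e-01]), 'qvel': array([-0.00062068, -0.00050963,  0.0001338 ,  0.00134424,  0.00015627,
       -0.00101147]), 'tau': array([-8.21139529e-04, -6.12666464e+01, -2.58198613e+01,  6.92461780e-02,
        4.81465389e-02, -1.82305166e-05]), 'eef_pos': array([209.97828256, 588.43959566, 228.0920242 ]), 'tcp_rot': array([-1.65825401,  1.56975942, -2.00106782]), 'ft_force': array([ 0.21199559, -0.0459138 ,  0.86511316]), 'moment': array([0.00169857, 0.00494449, 0.01004945]), 'opening': 0.9987456125103529}
scene 464.07203182822843 317.918314817077 198.22451262814965 [[0.772, -0.635, 0.003, -368.004], [-0.483, -0.591, -0.646, 413.54], [0.412, 0.497, -0.763, 603.821], [0.0, 0.0, 0.0, 1.0]]
side 435.2750194611926 330.3566694935148 197.44238016087988 [[0.995, -0.099, 0.001, -542.352], [-0.054, -0.551, -0.833, 161.877], [0.084, 0.829, -0.554, 746.53], [0.0, 0.0, 0.0, 1.0]]
wrist 307.15488618016195 320.74945095695875 200.21149501220054 [[0.336, 0.942, -0.002, -624.134], [0.907, -0.323, 0.272, -32.413], [0.256, -0.093, -0.962, 392.925], [0.0, 0.0, 0.0, 1.0]]
```

View pics/scene0.png

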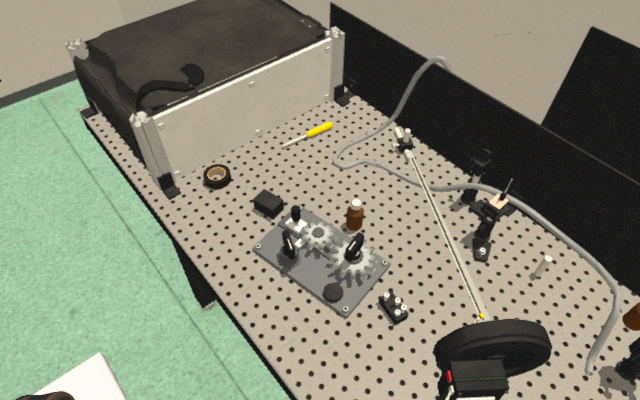

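View pics/wrist0.png

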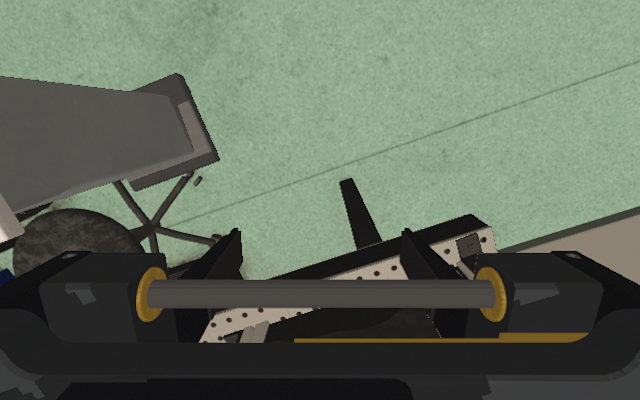

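```bash
cat > h.py <<'E'
import cv2,numpy as np
from cell import env,cams
def ray(info,px):
    V=np.array(info["view"]);R=V[:3,:3];t=V[:3,3]
    d=R.T@np.array([(px[0]-info["cx"])/info["fx"],(px[1]-info["cy"])/info["fy"],1]);return -R.T@t,d
def plane(info,px,z):
    c,d=ray(info,px);return (c+d*(z-c[2])/d[2])
def proj(info,P):
    V=np.array(info["view"]);p=V[:3,:3]@np.asarray(P,float)+V[:3,3]
    return np.array([info["fx"]*p[0]/p[2]+info["cx"],info["fy"]*p[1]/p[2]+info["cy"]])
E
python3 - <<'E'
from h import *
a=cv2.imread("pics/scene0.png")
i=cams.camera_info("side")
s=cams.camera_info("scene")
for p in[(254,247),(388,263),(345,313),(300,208)]:
  P=plane(s,p,10);print(P.round(1),proj(i,P).round(1))
c=plane(s,(325,255),10);q=proj(i,c).astype(int);print(q)
b=cv2.imread("pics/side0.png")
x0=max(q[0]-100,0);y0=max(q[1]-75,0);print(x0,y0)
cv2.imwrite("pics/side0c.png",cv2.resize(b[y0:y0+150,x0:x0+200],None,fx=4,fy=4,interpolation=cv2.INTER_CUBIC))
cv2.imwrite("pics/scene0c.png",cv2.resize(a[180:330,225:425],None,fx=4,fy=4,interpolation=cv2.INTER_CUBIC))
E
```

```text
[455.8 162.2  10. ] [280.4 216.3]
[624.2 -20.9  10. ] [375.7 271.2]
[498.4 -45.   10. ] [305.9 286. ]
[579.8 181.7  10. ] [338.  207.8]
[327 243]
227 168
```

View pics/scene0c.png

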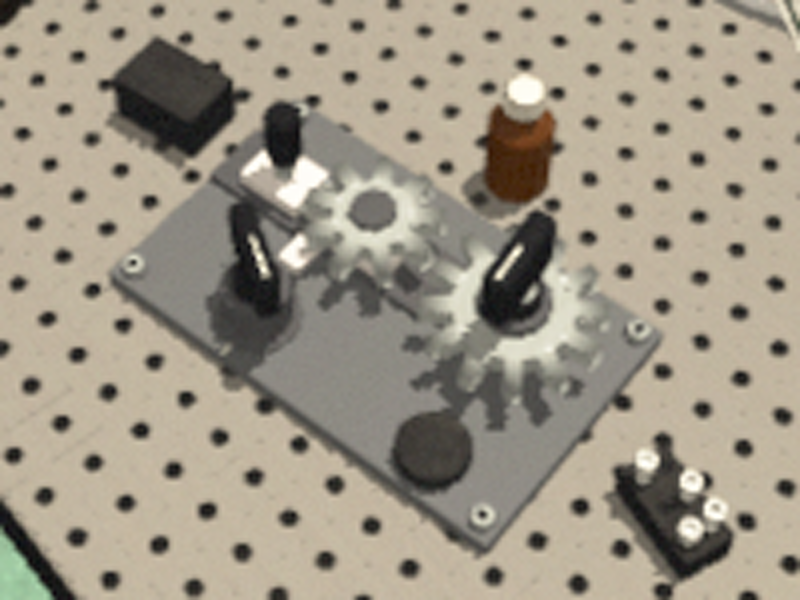

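View pics/side0c.png

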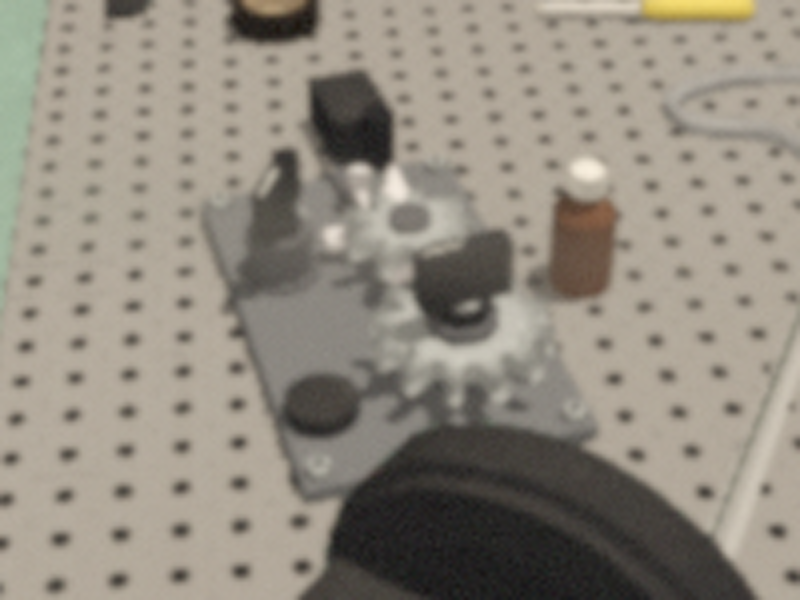

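Run:
```python
from h import *
from scipy.optimize import least_squares
s=cams.camera_info("scene");i=cams.camera_info("side")
U=np.array([[168,88,10],[-52,-48,10],[-52,88,10],[168,-48,10.]])
obs=[(s,np.array([(110,273),(664,332),(487,554),(303,106)])/4.+[225,180],[0,1,2,3]),
 (i,np.array([(203,205),(597,432),(303,498)])/4.+[227,168],[0,1,2])]
def W(p,u):
    c,n=np.cos(p[2]),np.sin(p[2]);return np.c_[p[0]+c*u[:,0]-n*u[:,1],p[1]+n*u[:,0]+c*u[:,1],u[:,2]]
for sel in(obs[:1],obs[1:],obs):
  f=lambda p:np.concatenate([(proj(k,q)-z) for k,o,idx in sel for q,z in zip(W(p,U[idx]),o)])
  r=least_squares(f,[560,30,2]);print(r.x,np.rad2deg(r.x[2]),r.fun.round(1))
p=r.x
print("pts sp,sel,gear,col",W(p,np.array([[0,0,70],[134,0,56],[75,0,41],[96.5,62,58.]])).round(1))
L=W(p,np.array([[0,0,84],[134,0,70],[75,0,41],[96.5,62,71.]]))
for q in L:print(((proj(s,q)-[225,180])*4).round(),((proj(i,q)-[227,168])*4).round())
# bar ends: scene crop top, z=84 approx
for n,q in(("spA",(543,222)),("spB",(493,290))):
  print(n,plane(s,np.array(q)/4+[225,180],84).round(1))
for q in((425,257),(503,240)):print("side sp",plane(i,np.array(q)/4+[227,168],84).round(1))
for q in((240,210),(268,290)):print("col",plane(s,np.array(q)/4+[225,180],71).round(1))
```

```text
[570.63085366  14.19949955   1.76942775] 101.38074232527664 [-0.3  0.3  1.   1.2  0.2 -0.3 -0.9 -1.7]
[567.69722041   8.054157     1.76431683] 101.08790797824324 [-0.6 -1.   1.2  0.3 -0.6  0.1]
[569.14260447  12.23774119   1.76646913] 101.21122588040079 [-0.3  1.2  1.2  2.5  0.1  1.1 -0.7 -0.8 -0.1 -2.1  1.6 -1.5  0.2 -1.7]
pts sp,sel,gear,col [[569.1  12.2  70. ]
 [543.1 143.7  56. ]
 [554.6  85.8  41. ]
 [489.6  94.8  58. ]]
[524. 256.] [466. 243.]
[285. 119.] [381. 108.]
[384. 223.] [416. 223.]
[255. 247.] [278. 169.]
spA [587.3  20.   84. ]
spB [547.7   7.7  84. ]
side sp [550.4   4.4  84. ]
side sp [585.5  13.   84. ]
col [496.3 114.9  71. ]
col [480.4  74.   71. ]
```

```bash
cat >> h.py <<'E'
from scipy.spatial.transform import Rotation as Ro
def tool():
    s=env.state();return s["eef_pos"],Ro.from_euler("xyz",s["tcp_rot"]).as_matrix(),s
def plan(xyz,jaw=None):
    "jaw: wanted world angle deg (mod 180) of tool y; prints tool-frame shift (scaled) and turn"
    p,R,s=tool();d=R.T@(np.array(xyz,float)-p)
    a=np.rad2deg(np.arctan2(R[1,1],R[0,1]))
    print("t %.2f"%s["t"],"pos",p.round(1),"jaw %.2f"%a,"j6 %.2f"%s["joints"][5],"shift_mm",d.round(1),"scaled",(d/500).round(4))
    if jaw is not None:
        e=(jaw-a+90)%180-90;print("dyaw",round(e,2),"turn scaled",round(-e/180,4),"j6 side")
E
python3 - <<'E'
from h import *
p,R,s=tool();print(R.round(3))
i=cams.camera_info("wrist");V=np.array(i["view"]);c=-V[:3,:3].T@V[:3,3]
print("cam in tool",(R.T@(c-p)).round(1),"look",(R.T@V[2,:3]).round(3),"imgx",(R.T@V[0,:3]).round(3))
print(proj(i,p),proj(i,p+R[:,0]*14))
plan([543,144,200],101.2)
E
```

```text
[[-0.     0.336  0.942]
 [-0.001  0.942 -0.336]
 [-1.    -0.001 -0.   ]]
cam in tool [-1.576e+02 -1.000e-01 -7.580e+01] look [ 0.962 -0.001  0.272] imgx [ 0.001  1.    -0.   ]
[321.24322178 253.85056221] [321.22954029 243.66299781]
t 0.15 pos [210.  588.5 228.2] jaw 70.36 j6 -0.11 shift_mm [  28.4 -306.7  463. ] scaled [ 0.0568 -0.6133  0.9261]
dyaw 30.84 turn scaled -0.1713 j6 side
```

Run:
```python
from h import *
s=cams.camera_info("scene")
for q in((172,192),(345,100),(90,112),(217,185)):print(q,plane(s,q,0).round())
# box top edge height: assume vertical above bottom corner
b=plane(s,(172,192),0)
for z in(80,120,160,200,240):print(z,proj(s,[b[0],b[1],z]).round())
```

```text
(172, 192) [405. 390.  -0.]
(345, 100) [887. 391.   0.]
(90, 112) [374. 749.   0.]
(217, 185) [488. 348.   0.]
80 [162. 165.]
120 [157. 150.]
160 [151. 134.]
200 [145. 117.]
240 [138.  99.]
```

>>> {"api": "carry_out", "payload": {"grip": [-1,-1,-1,-1,-1], "linear": [[-0.09,0,0],[-0.08,-0.02,0.01],[0,-0.075,0.048],[0,-0.075,0.048],[0,-0.075,0.048]], "turn": [0,0,0,0,0]}}

```text
t: 0.65
eef_pos: [241.3, 445.8, 313.5]
tcp_rot: [0.188, 1.571, -0.154]
ft_force: [1.9, -0.1, 0.8]
opening: 1.002
```

>>> {"api": "carry_out", "payload": {"grip": [-1,-1,-1,-1,-1], "linear": [[0,-0.075,0.048],[0,-0.075,0.048],[0,-0.055,0.036],[0,0,0],[0,0,0]], "turn": [0,0,0,-0.043,-0.043]}}

```text
t: 1.15
eef_pos: [269.3, 327.8, 313.9]
tcp_rot: [0.874, 1.57, 0.805]
ft_force: [0.6, -0.1, 0.5]
opening: 1.001
```

>>> {"api": "carry_out", "payload": {"grip": [-1,-1], "linear": [[0,0,0],[0,0,0]], "turn": [-0.043,-0.043]}}

```text
t: 1.35
eef_pos: [269.1, 328.5, 313.6]
tcp_rot: [2.608, 1.571, 2.811]
ft_force: [0.0, -0.1, -0.1]
opening: 0.995
```

```bash
python3 -c "
from h import *
plan([500,75,260],101.2)"
```

```text
t 1.35 pos [269.1 328.5 313.6] jaw 101.62 j6 -1.05 shift_mm [  53.6 -294.8  175.1] scaled [ 0.1072 -0.5896  0.3503]
dyaw -0.42 turn scaled 0.0023 j6 side
```

>>> {"api": "carry_out", "payload": {"grip": [-1,-1,-1,-1,-1], "linear": [[0.01,-0.074,0.044],[0.01,-0.074,0.044],[0.014,-0.074,0.044],[0.014,-0.074,0.044],[0.014,-0.074,0.044]], "turn": [0,0,0,0,0]}}

```text
t: 1.85
eef_pos: [414.1, 167.3, 282.4]
tcp_rot: [0.574, 1.571, 0.771]
ft_force: [1.4, 1.1, -0.5]
opening: 1.001
```

>>> {"api": "carry_out", "payload": {"grip": [-1,-1,-1,-1,-1], "linear": [[0.014,-0.074,0.044],[0.014,-0.074,0.044],[0.014,-0.07,0.042],[0,0,0],[0,0,0]], "turn": [0.002,0,0,0,0]}}

```text
t: 2.35
eef_pos: [497.9, 73.9, 261.1]
tcp_rot: [2.805, 1.569, 2.994]
ft_force: [-0.8, -0.1, -0.1]
opening: 1.001
```

```bash
python3 -c "
from h import *
plan([500,75,260],101.2)
i=cams.camera_info('wrist');a=cams.read_camera('wrist');cv2.imwrite('pics/w1.png',a)
import pickle;pickle.dump(i,open('w1.pkl','wb'))
"
```

```text
t 2.35 pos [497.9  73.9 261.1] jaw 100.86 j6 -1.74 shift_mm [1.1 0.7 2.2] scaled [0.0022 0.0014 0.0045]
dyaw 0.34 turn scaled -0.0019 j6 side
```

View pics/w1.png

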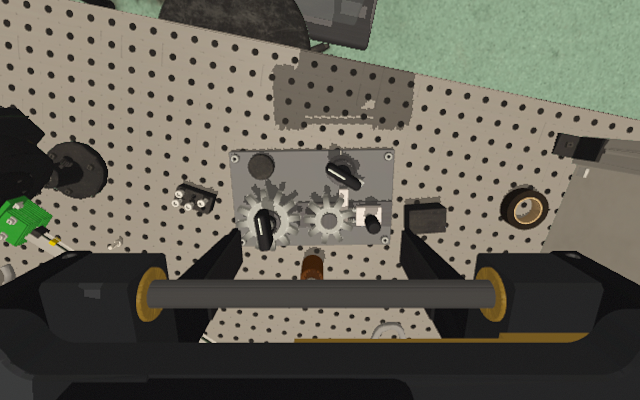

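```bash
python3 -c "
import cv2
a=cv2.imread('pics/w1.png');cv2.imwrite('pics/w1c.png',cv2.resize(a[138:262,222:412],None,fx=4,fy=4,interpolation=cv2.INTER_CUBIC))"
```

```text
(no output)
```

View pics/w1c.png

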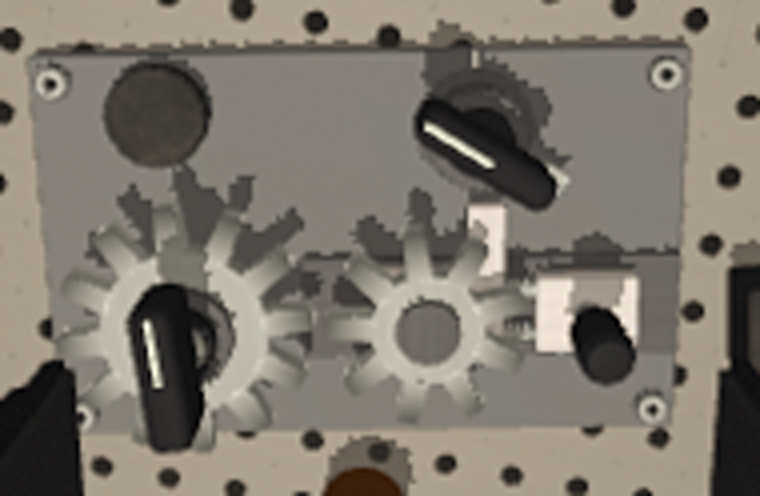

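Run:
```python
from h import *
import pickle
from scipy.optimize import least_squares
w=pickle.load(open('w1.pkl','rb'))
o=np.array([222-.4,138-.4])
g=lambda q,z:plane(w,np.array(q)/4+o,z)
n=dict(TL=((28,52),10),TR=((690,45),10),BR=((674,428),10),hub=((428,333),41),knob=((612,362),70),sA=((162,292),84),sB=((176,445),84),cA=((424,105),71),cB=((548,203),71),scTL=((50,84),10),scTR=((667,74),10),scBR=((652,408),10))
P={k:g(*v) for k,v in n.items()}
for k,v in P.items():print(k,v.round(1))
U=np.array([[-52,88],[168,88],[168,-48.]])
X=np.array([P[k][:2] for k in("TL","TR","BR")])
def W(p,u):
    c,s=np.cos(p[2]),np.sin(p[2]);u=np.atleast_2d(u);return np.c_[p[0]+c*u[:,0]-s*u[:,1],p[1]+s*u[:,0]+c*u[:,1]]
r=least_squares(lambda p:(W(p,U)-X).ravel(),[569,12,1.767]);p=r.x
print(p,np.rad2deg(p[2]),r.fun.round(1))
inv=lambda q:(np.array([[np.cos(p[2]),np.sin(p[2])],[-np.sin(p[2]),np.cos(p[2])]])@(q[:2]-p[:2]))
for k in("hub","knob","sA","sB","cA","cB"):print(k,"unit",inv(P[k]).round(1))
print("spmid",(P["sA"]+P["sB"])[:2]/2,"colmid",(P["cA"]+P["cB"])[:2]/2)
for a,b in(("sA","sB"),("cA","cB")):
  d=P[a]-P[b];print(a,np.rad2deg(np.arctan2(d[1],d[0])))
print("pts",W(p,[[0,0],[134,0],[96.5,62]]))
```

```text
TL [492.4 -52.1  10. ]
TR [448.9 162.2  10. ]
BR [582.6 191.   10. ]
hub [553.2  94.1  41. ]
knob [541.9 147.9  70. ]
sA [540.7  13.1  84. ]
sB [587.   23.7  84. ]
cA [475.8  76.8  71. ]
cB [497.1 117.8  71. ]
scTL [501.6 -43.8  10. ]
scTR [459.6 157.1  10. ]
scBR [576.6 181.4  10. ]
[568.67589264  16.12260612   1.77178473] 101.51578700323748 [ 0.4 -0.3  0.   1.  -0.5 -0.7]
hub unit [79.5 -0.4]
knob unit [134.5  -0. ]
sA unit [ 2.6 28. ]
sB unit [  3.7 -19.5]
cA unit [78.  78.9]
cB unit [113.9  49.8]
spmid [563.85308584  18.36897978] colmid [486.45122502  97.27543847]
sA -167.08104664663813
cA -117.45319824479913
pts [[568.67589264  16.12260612]
 [541.92440995 147.42515055]
 [488.6589088   98.30248381]]
```

```bash
python3 -c "
from h import *
plan([542,147.6,58],101.5)"
```

```text
t 2.40 pos [497.6  74.6 261.5] jaw 100.93 j6 -1.74 shift_mm [203.4  63.2  57.6] scaled [0.4069 0.1264 0.1153]
dyaw 0.57 turn scaled -0.0032 j6 side
```

>>> {"api": "carry_out", "payload": {"grip": [0,0,0,0,0], "linear": [[0.02,0.064,0.058],[0.02,0.062,0.057],[0.08,0,0],[0.08,0,0],[0.06,0,0]], "turn": [-0.003,0,0,0,0]}}

```text
t: 2.9
eef_pos: [540.6, 149.0, 130.1]
tcp_rot: [2.916, 1.57, 3.119]
ft_force: [-0.8, 0.5, 0.2]
opening: 0.636
```

>>> {"api": "carry_out", "payload": {"grip": [0,0], "linear": [[0,0,0],[0,0,0]], "turn": [0,0]}}

```text
t: 3.1
eef_pos: [542.0, 148.2, 132.7]
tcp_rot: [0.361, 1.57, 0.563]
ft_force: [-0.3, 0.3, 0.1]
opening: 0.511
```

```bash
python3 -c "
from h import *
plan([542,147.6,58],101.5)
i=cams.camera_info('wrist');a=cams.read_camera('wrist');cv2.imwrite('pics/w2.png',a)
"
```

```text
t 3.10 pos [542.  148.2 132.7] jaw 101.57 j6 -1.62 shift_mm [74.7 -0.6 -0.1] scaled [ 0.1493 -0.0013 -0.0003]
dyaw -0.07 turn scaled 0.0004 j6 side
```

View pics/w2.png

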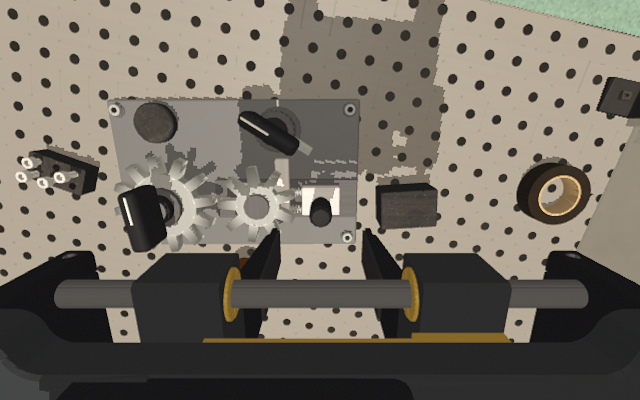

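>>> {"api": "carry_out", "payload": {"grip": [0,0,0,1,1], "linear": [[0.075,0,0],[0.074,-0.001,0],[0,0,0],[0,0,0],[0,0,0]], "turn": [0,0,0,0,0]}}

```text
t: 3.65
eef_pos: [543.4, 147.2, 59.6]
tcp_rot: [-0.032, 1.567, 0.168]
ft_force: [0.2, 0.7, 1.1]
opening: 0.386
```

>>> {"api": "carry_out", "payload": {"grip": [1,1,1], "linear": [[0,0,0],[0,0,0],[0,0,0]], "turn": [0,0,0]}}

```text
t: 3.95
eef_pos: [542.7, 147.2, 58.3]
tcp_rot: [0.089, 1.569, 0.29]
ft_force: [-2.4, 2.0, 8.1]
opening: 0.183
```

```bash
python3 -c "
from h import *
plan([542,147.6,58],101.5);s=env.state();print(s['ft_force'],s['opening']*95)"
```

```text
t 3.95 pos [542.7 147.2  58.3] jaw 101.50 j6 -1.62 shift_mm [ 0.3  0.6 -0.6] scaled [ 0.0005  0.0012 -0.0012]
dyaw 0.0 turn scaled -0.0 j6 side
[-2.41048142  1.95912108  8.05697274] 17.391435305078208
```

>>> {"api": "carry_out", "payload": {"grip": [1,1,1,1,1], "linear": [[0,-0.006,0],[0,-0.006,0],[0,-0.006,0],[0,-0.006,0],[0,-0.006,0]], "turn": [0,0,0,0,0]}}

```text
t: 4.45
eef_pos: [545.6, 133.2, 58.2]
tcp_rot: [0.555, 1.569, 0.755]
ft_force: [-2.8, 10.0, 9.0]
opening: 0.184
```

>>> {"api": "carry_out", "payload": {"grip": [1,1], "linear": [[0,-0.002,0],[0,0,0]], "turn": [0,0]}}

```text
t: 4.65
eef_pos: [545.8, 132.1, 58.3]
tcp_rot: [0.461, 1.569, 0.662]
ft_force: [-1.5, 7.1, 9.7]
opening: 0.186
```

>>> {"api": "carry_out", "payload": {"grip": [1,1], "linear": [[0,-0.003,0],[0,0,0]], "turn": [0,0]}}

```text
t: 4.85
eef_pos: [545.8, 131.9, 58.3]
tcp_rot: [0.907, 1.568, 1.107]
ft_force: [-3.0, 18.6, 9.7]
opening: 0.181
```

>>> {"api": "carry_out", "payload": {"grip": [0.3,0.3,0.3,0.3,0.3], "linear": [[0,0,0],[0,0,0],[0,0,0],[-0.07,0,0],[-0.08,0,0]], "turn": [0,0,0,0,0]}}

```text
t: 5.35
eef_pos: [545.1, 129.3, 131.8]
tcp_rot: [3.076, 1.567, -3.007]
ft_force: [0.8, -1.3, 0.9]
opening: 0.346
```

```bash
python3 -c "
from h import *
plan([568.7,16,73],104);s=env.state();print(s['ft_force'],s['opening']*95)"
```

```text
t 5.35 pos [545.1 129.3 131.8] jaw 101.48 j6 -1.66 shift_mm [  58.8 -115.8    0.8] scaled [ 0.1176 -0.2315  0.0017]
dyaw 2.52 turn scaled -0.014 j6 side
[ 0.82765413 -1.2518749   0.93679407] 32.83843572137973
```

>>> {"api": "carry_out", "payload": {"grip": [0,0,0,0,0], "linear": [[-0.01,-0.08,0],[0,-0.08,0],[0,-0.07,0],[0,0,0],[0,0,0]], "turn": [-0.014,0,0,0,0]}}

```text
t: 5.85
eef_pos: [571.8, 17.0, 137.0]
tcp_rot: [2.569, 1.57, 2.811]
ft_force: [-0.6, 1.0, -0.1]
opening: 0.501
```

```bash
python3 -c "
from h import *
import pickle
plan([568.7,16,73],104)
i=cams.camera_info('wrist');a=cams.read_camera('wrist');cv2.imwrite('pics/w3.png',a);pickle.dump(i,open('w3.pkl','wb'))
cv2.imwrite('pics/w3c.png',cv2.resize(a[90:290,210:410+60],None,fx=3,fy=3,interpolation=cv2.INTER_CUBIC))
"
```

```text
t 5.85 pos [571.8  17.  137. ] jaw 103.91 j6 -1.90 shift_mm [64.  -0.2 -3.2] scaled [ 0.1279 -0.0005 -0.0064]
dyaw 0.09 turn scaled -0.0005 j6 side
```

View pics/w3c.png

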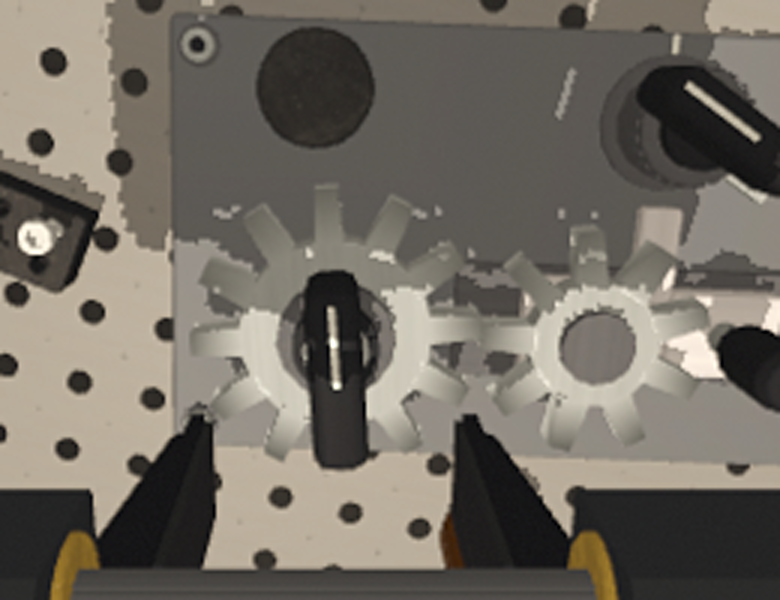

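Run:
```python
from h import *
import pickle
w=pickle.load(open('w3.pkl','rb'))
g=lambda q,z:plane(w,np.array(q)/3+[210-.3,90-.3],z)
a,b=g((330,310),84),g((336,388),84);d=a-b;print(a,b,np.rad2deg(np.arctan2(d[1],d[0]))%180)
print("hub",g((337,340),44),"gear",g((338,335),39),"change",g((598,348),41))
e,f=g((328,275),84),g((343,462),84);d=e-f;print(e,f,(e+f)/2,np.rad2deg(np.arctan2(d[1],d[0]))%180)
h=g((316,430),84),g((370,430),84);print(h)
```

```text
[550.82563155  10.31498232  84.        ] [569.35632859  16.38279561  84.        ] 18.130856909458174
hub [568.86135274  16.62787327  44.        ] gear [568.74456253  16.91096262  39.        ] change [553.97026321  90.18504584  41.        ]
[542.75369947   7.8414109   84.        ] [587.70859127  22.73149763  84.        ] [565.23114537  15.28645427  84.        ] 18.32604964612375
(array([581.08182854,  14.25494565,  84.        ]), array([577.8962492,  27.0823458,  84.       ]))
```

>>> {"api": "carry_out", "payload": {"grip": [0,0,0,0,1], "linear": [[0,0,-0.006],[0.064,0,0],[0.064,0,0],[0,0,0],[0,0,0]], "turn": [-0.023,0,0,0,0]}}

```text
t: 6.4
eef_pos: [568.9, 17.9, 73.4]
tcp_rot: [2.633, 1.57, 2.951]
ft_force: [0.4, 0.4, -0.9]
opening: 0.46
```

>>> {"api": "carry_out", "payload": {"grip": [1,1,1,1], "linear": [[0,0,0],[0,0,0],[0,0,0],[0,0,0]], "turn": [0,0,0,0]}}

```text
t: 6.8
eef_pos: [569.2, 17.1, 73.8]
tcp_rot: [-0.207, 1.57, 0.11]
ft_force: [-1.3, 3.5, 5.4]
opening: 0.148
```

```bash
cat > gear.py <<'E'
from h import *
plan([568.8,16.6,73],108.1);s=env.state();print("F",s['ft_force'].round(1),"M",s['moment'].round(2),"open",(s['opening']*95).round(1))
i=cams.camera_info('wrist');a=cams.read_camera('wrist')
cv2.imwrite('pics/g%.2f.png'%s["t"],a)
u=np.array([np.cos(1.772),np.sin(1.772)])
# hub = dark disc within bright ring: warp plane z=41 strip along slide -> 2 px/mm top view
import itertools
X,Y=np.meshgrid(np.arange(30,140,.5),np.arange(-45,45,.5))
px=[proj(i,[568.8+x*u[0]-y*u[1],16.6+x*u[1]+y*u[0],41]) for x,y in zip(X.ravel(),Y.ravel())]
px=np.array(px,np.float32).reshape(*X.shape,2)
t=cv2.remap(a,px[...,0],px[...,1],cv2.INTER_LINEAR);t=cv2.flip(t,0)
cv2.imwrite('pics/t.png',cv2.resize(t,None,fx=3,fy=3))
gr=cv2.medianBlur(cv2.cvtColor(t,cv2.COLOR_BGR2GRAY),5)
c=cv2.HoughCircles(gr,cv2.HOUGH_GRADIENT,1,20,param1=80,param2=12,minRadius=15,maxRadius=24)
if c is not None:
    for x,y,r in c[0][:4]:print("circle unit x %.1f y %.1f r %.1f"%(30+x/2,44.5-y/2,r/2))
E
python3 gear.py
```

```text
t 6.80 pos [569.2  17.1  73.8] jaw 108.15 j6 -1.97 shift_mm [ 0.8 -0.4 -0.5] scaled [ 0.0016 -0.0008 -0.001 ]
dyaw -0.05 turn scaled 0.0003 j6 sideTraceback (most recent call last):
  File "gear.py", line 2, in <module>
    plan([568.8,16.6,73],108.1);s=env.state();print("F",s['ft_force'].round(1),"M",s['moment'].round(2),"open",(s['opening']*95).round(1))
                                                                                                               ^^^^^^^^^^^^^^^^^^^^^^^
AttributeError: 'float' object has no attribute 'round'
```

```bash
sed -i "s/(s\['opening'\]\*95).round(1)/s['opening']*95/" gear.py; python3 gear.py
```

```text
t 6.80 pos [569.2  17.1  73.8] jaw 108.15 j6 -1.97 shift_mm [ 0.8 -0.4 -0.5] scaled [ 0.0016 -0.0008 -0.001 ]
dyaw -0.05 turn scaled 0.0003 j6 side
F [-1.3  3.5  5.4] M [0.66 0.17 0.02] open 14.031547725239866
circle unit x 74.8 y -0.8 r 11.7
circle unit x 104.8 y 22.8 r 8.3
circle unit x 66.8 y 26.8 r 8.9
circle unit x 57.8 y 15.2 r 8.4
```

View pics/t.png

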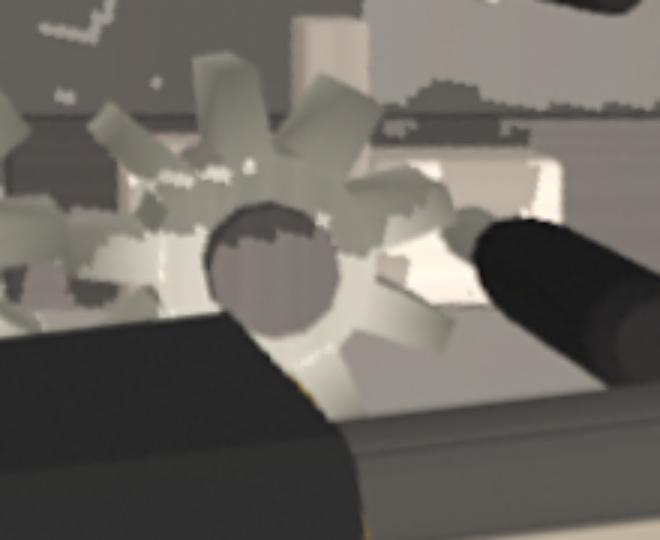

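>>> {"api": "carry_out", "payload": {"grip": [1,1,1,1], "linear": [[0,0,0],[0,0,0],[0,0,0],[0,0,0]], "turn": [-0.01,-0.01,-0.009,0]}}

```text
t: 7.25
eef_pos: [569.1, 17.2, 73.8]
tcp_rot: [-0.178, 1.57, 0.231]
ft_force: [-1.2, 1.7, 6.1]
opening: 0.146
```

```bash
python3 gear.py
```

```text
t 7.25 pos [569.1  17.2  73.8] jaw 113.45 j6 -2.07 shift_mm [ 0.8 -0.4 -0.6] scaled [ 0.0016 -0.0009 -0.0011]
dyaw -5.35 turn scaled 0.0297 j6 side
F [-1.2  1.7  6.1] M [0.46 0.29 0.22] open 13.837623391347663
circle unit x 68.2 y -0.8 r 11.7
circle unit x 120.2 y -0.2 r 10.1
circle unit x 82.2 y 38.8 r 8.0
circle unit x 110.2 y 8.2 r 7.8
```

>>> {"api": "carry_out", "payload": {"grip": [1,1,1], "linear": [[0,0,0],[0,0,0],[0,0,0]], "turn": [-0.006,0,0]}}

```text
t: 7.6
eef_pos: [569.2, 17.2, 73.8]
tcp_rot: [-0.192, 1.57, 0.236]
ft_force: [-0.8, 2.5, 5.3]
opening: 0.143
```

```bash
python3 gear.py
```

```text
t 7.60 pos [569.2  17.2  73.8] jaw 114.48 j6 -2.08 shift_mm [ 0.8 -0.4 -0.6] scaled [ 0.0016 -0.0009 -0.0012]
dyaw -6.38 turn scaled 0.0354 j6 side
F [-0.8  2.5  5.3] M [0.44 0.23 0.14] open 13.545158844665796
circle unit x 66.8 y -0.2 r 11.7
circle unit x 91.2 y 13.2 r 11.1
circle unit x 116.2 y 0.8 r 7.7
circle unit x 39.8 y 8.8 r 8.9
```

>>> {"api": "carry_out", "payload": {"grip": [1,1,1], "linear": [[0,0,0],[0,0,0],[0,0,0]], "turn": [-0.006,0,0]}}

```text
t: 7.95
eef_pos: [569.1, 17.2, 73.8]
tcp_rot: [-0.154, 1.57, 0.292]
ft_force: [-2.0, 3.1, 6.0]
opening: 0.149
```

```bash
python3 gear.py
```

```text
t 7.95 pos [569.1  17.2  73.8] jaw 115.55 j6 -2.10 shift_mm [ 0.8 -0.4 -0.6] scaled [ 0.0016 -0.0009 -0.0011]
dyaw -7.45 turn scaled 0.0414 j6 side
F [-2.   3.1  6. ] M [0.51 0.29 0.14] open 14.139291330773519
circle unit x 64.2 y -0.8 r 11.7
circle unit x 116.8 y 1.2 r 8.1
circle unit x 49.2 y 13.8 r 8.9
```

>>> {"api": "carry_out", "payload": {"grip": [1,1,1], "linear": [[0,0,0],[0,0,0],[0,0,0]], "turn": [-0.004,0,0]}}

```text
t: 8.3
eef_pos: [569.1, 17.3, 73.8]
tcp_rot: [-0.145, 1.57, 0.313]
ft_force: [-0.9, 2.7, 6.3]
opening: 0.145
```

```bash
python3 gear.py
```

```text
t 8.30 pos [569.1  17.3  73.8] jaw 116.27 j6 -2.12 shift_mm [ 0.8 -0.4 -0.6] scaled [ 0.0016 -0.0009 -0.0012]
dyaw -8.17 turn scaled 0.0454 j6 side
F [-0.9  2.7  6.3] M [0.55 0.27 0.09] open 13.770534561160362
circle unit x 63.2 y 0.8 r 10.6
circle unit x 71.8 y 23.8 r 8.4
circle unit x 111.8 y 11.8 r 11.7
```

View pics/t.png

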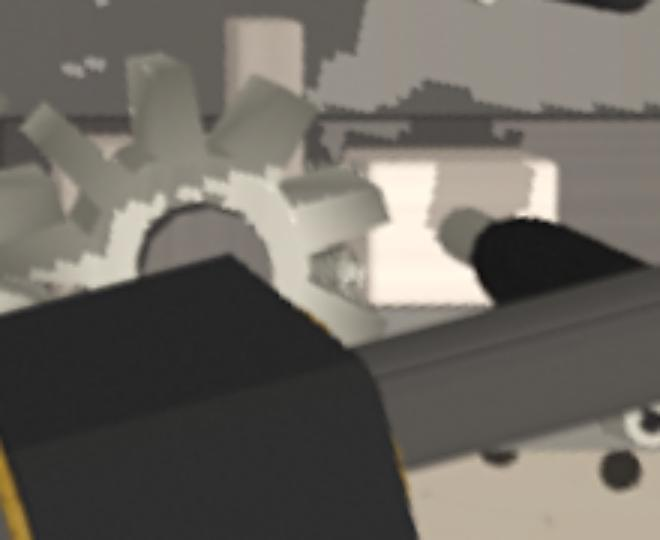

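```bash
cat >> gear.py <<'E'
cv2.imwrite('pics/t%.2f.png'%s["t"],t)
E
python3 gear.py | tail -3
```

```text
circle unit x 111.8 y 9.8 r 10.6
circle unit x 63.2 y 0.8 r 10.6
circle unit x 83.8 y 3.8 r 7.8
```

>>> {"api": "carry_out", "payload": {"grip": [1,1,1], "linear": [[0,0,0],[0,0,0],[0,0,0]], "turn": [-0.004,0,0]}}

```text
t: 8.7
eef_pos: [569.1, 17.3, 73.8]
tcp_rot: [-0.085, 1.57, 0.386]
ft_force: [-1.4, 1.9, 5.4]
opening: 0.147
```

```bash
python3 gear.py; ls pics/t*
cat > cmp.py <<'E'
import cv2,sys,numpy as np
a,b=[cv2.cvtColor(cv2.imread(f),cv2.COLOR_BGR2GRAY) for f in sys.argv[1:3]]
def m(x0,y0,w,h,n):
    T=a[y0:y0+h,x0:x0+w];S=b[y0-8:y0+h+8,max(x0-8,0):x0+w+8];S=cv2.resize(S,None,fx=4,fy=4,interpolation=cv2.INTER_CUBIC);T=cv2.resize(T,None,fx=4,fy=4,interpolation=cv2.INTER_CUBIC)
    r=cv2.matchTemplate(S,T,cv2.TM_CCOEFF_NORMED);_,v,_,l=cv2.minMaxLoc(r);print(n,"dx mm",(l[0]/4-min(x0,8))/2,"dy",-(l[1]/4-8)/2,"score %.2f"%v)
m(40,15,32,40,"tooth top");m(72,12,30,25,"carriage post");m(120,38,70,60,"slide+knob")
E
python3 cmp.py $(ls -tr pics/t[0-9]*.png|tail -2)
```

```text
t 8.70 pos [569.1  17.3  73.8] jaw 116.97 j6 -2.13 shift_mm [ 0.8 -0.4 -0.6] scaled [ 0.0016 -0.0009 -0.0012]
dyaw -8.87 turn scaled 0.0493 j6 side
F [-1.4  1.9  5.4] M [0.58 0.26 0.06] open 14.00844506117153
circle unit x 63.2 y 0.2 r 11.1
circle unit x 48.8 y 13.2 r 8.9
pics/t.png
pics/t8.35.png
pics/t8.70.png
tooth top dx mm 0.0 dy -0.0 score 0.99
carriage post dx mm 0.0 dy -0.0 score 0.99
slide+knob dx mm 0.0 dy -0.0 score 1.00
```

>>> {"api": "carry_out", "payload": {"grip": [0,0,0,0,0], "linear": [[0,0,0],[0,0,0],[0,0,0],[-0.065,0,0],[-0.065,0,0]], "turn": [0,0,0,0,0]}}

```text
t: 9.25
eef_pos: [568.5, 17.0, 138.1]
tcp_rot: [2.562, 1.568, 3.033]
ft_force: [0.1, 0.3, 0.6]
opening: 0.48
```

Run:
```python
from h import *
import pickle
w=pickle.load(open('w3.pkl','rb'))
g=lambda q,z:plane(w,np.array(q)/3+[210-.3,90-.3],z)
a,b=g((687,85),71),g((757,138),71);d=b-a;print(a,b,np.rad2deg(np.arctan2(d[1],d[0])))
plan([488.5,98.4,135],152.5);print(env.state()["opening"]*95)
```

```text
[481.10282524  79.20365211  71.        ] [488.61567307  99.51847959  71.        ] 69.70455271106921
t 9.25 pos [568.5  17.  138.1] jaw 116.97 j6 -2.13 shift_mm [  3.3 108.8 -34.4] scaled [ 0.0067  0.2176 -0.0687]
dyaw 35.53 turn scaled -0.1974 j6 side
45.585413790418606
```

>>> {"api": "carry_out", "payload": {"grip": [0,0,0,0,0], "linear": [[0,0.073,-0.023],[0,0.073,-0.023],[0,0.072,-0.022],[0,0,0],[0,0,0]], "turn": [0,0,0,0.045,0.045]}}

```text
t: 9.75
eef_pos: [488.6, 99.5, 138.4]
tcp_rot: [0.206, 1.571, 0.39]
ft_force: [-0.1, 0.4, -0.1]
opening: 0.501
```

>>> {"api": "carry_out", "payload": {"grip": [0,0,0,0,0], "linear": [[0,0,0],[0,0,0],[0,0,0],[0,0,0],[0,0,0]], "turn": [0.045,0.045,0.045,0.045,0.045]}}

```text
t: 10.25
eef_pos: [489.2, 98.7, 138.1]
tcp_rot: [3.076, 1.571, 2.551]
ft_force: [0.0, 0.5, -0.5]
opening: 0.498
```

>>> {"api": "carry_out", "payload": {"grip": [0,0,0,0,0], "linear": [[0,0,0],[0,0,0],[0,0,0],[0,0,0],[0,0,0]], "turn": [0.045,0.045,0.045,0.045,0.045]}}

```text
t: 10.75
eef_pos: [489.2, 98.7, 138.1]
tcp_rot: [-2.307, 1.571, 2.745]
ft_force: [0.1, -0.6, -0.2]
opening: 0.502
```

>>> {"api": "carry_out", "payload": {"grip": [0,0,0,0,0], "linear": [[0,0,0],[0,0,0],[0,0,0],[0,0,0],[0,0,0]], "turn": [0.045,0.045,0.045,0.045,0.045]}}

```text
t: 11.25
eef_pos: [489.2, 98.7, 138.1]
tcp_rot: [-1.687, 1.571, 2.658]
ft_force: [-0.3, 0.9, 0.2]
opening: 0.499
```

Run:
```python
from h import *
import pickle
plan([488.5,98.4,58],-21)
i=cams.camera_info('wrist');a=cams.read_camera('wrist');cv2.imwrite('pics/w4.png',a);pickle.dump(i,open('w4.pkl','wb'))
c=proj(i,[488.5,98.4,65]);print(c)
x0=int(np.clip(c[0]-120,0,400));y0=int(np.clip(c[1]-100,0,220));print(x0,y0)
cv2.imwrite('pics/w4c.png',cv2.resize(a[y0:y0+180,x0:x0+240],None,fx=3,fy=3,interpolation=cv2.INTER_CUBIC))
```

```text
t 11.25 pos [489.2  98.7 138.1] jaw -21.06 j6 0.43 shift_mm [80.1 -0.5  0.6] scaled [ 0.1602 -0.0011  0.0011]
dyaw 0.06 turn scaled -0.0003 j6 side
[318.99519706 214.3284761 ]
198 114
```

View pics/w4c.png

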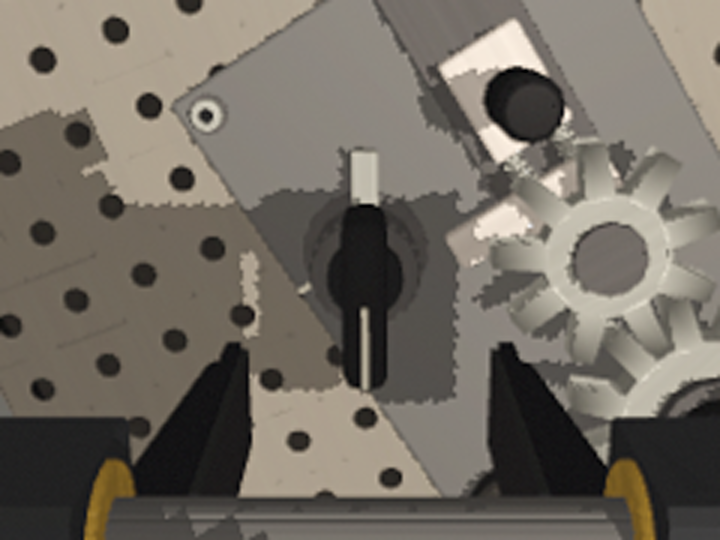

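Run:
```python
from h import *
import pickle
w=pickle.load(open('w4.pkl','rb'))
g=lambda q,z:plane(w,np.array(q)/3+[198-.3,114-.3],z)
a,b=g((364,310),71),g((367,388),71);d=a-b;print(a,b,np.rad2deg(np.arctan2(d[1],d[0])))
a,b=g((365,207),71),g((366,386),71);d=a-b;print(a,b,(a+b)/2,np.rad2deg(np.arctan2(d[1],d[0])))
k=g((536,107),70);h=g((610,259),40);print("knob",np.hypot(*(k[:2]-[568.8,16.6])),"hub",np.hypot(*(h[:2]-[568.8,16.6])),"ring ctr mark",g((303,288),10))
d=k-h;print("slide axis",np.rad2deg(np.arctan2(d[1],d[0])))
d=k[:2]-[568.8,16.6];print("sp-knob axis",np.rad2deg(np.arctan2(d[1],d[0])))
```

```text
[488.48069375  98.19208623  71.        ] [481.39082413  77.65269963  71.        ] 70.95614013884247
[498.48585156 123.38797505  71.        ] [481.34997673  78.27958382  71.        ] [489.91791415 100.83377943  71.        ] 69.19910709292473
knob 117.05152990922154 hub 61.989796258004304 ring ctr mark [464.91134398  92.95193159  10.        ]
slide axis 100.61916022976145
sp-knob axis 101.15053694205253
```

>>> {"api": "carry_out", "payload": {"grip": [0,0,0,1,1], "linear": [[0.078,0,0],[0.078,0,0],[0,0,0],[0,0,0],[0,0,0]], "turn": [0,0,0,0,0]}}

```text
t: 11.8
eef_pos: [490.0, 98.8, 61.7]
tcp_rot: [2.037, 1.569, 0.105]
ft_force: [0.3, -0.7, 0.8]
opening: 0.384
```

>>> {"api": "carry_out", "payload": {"grip": [1,1,1,1], "linear": [[0,0,0],[0,0,0],[0,0,0],[0,0,0]], "turn": [0,0,0,0]}}

```text
t: 12.2
eef_pos: [488.2, 99.1, 60.8]
tcp_rot: [-1.466, 1.569, 2.885]
ft_force: [-6.6, 5.0, 11.4]
opening: 0.125
```

```bash
python3 -c "
from h import *
plan([488.5,98.4,58],-78.5);s=env.state();print(s['ft_force'],s['moment'],s['opening']*95)"
```

```text
t 12.20 pos [488.2  99.1  60.8] jaw -20.71 j6 0.43 shift_mm [2.8 0.5 0.6] scaled [0.0057 0.001  0.0012]
dyaw -57.79 turn scaled 0.321 j6 side
[-6.61138288  4.98713048 11.40357377] [0.55272961 1.25198179 0.03445376] 11.877515995408524
```

>>> {"api": "carry_out", "payload": {"grip": [1,1,1,1,1], "linear": [[0,0,0],[0,0,0],[0,0,0],[0,0,0],[0,0,0]], "turn": [0.03,0.03,0.03,0.03,0]}}

```text
t: 12.7
eef_pos: [488.4, 99.1, 60.9]
tcp_rot: [-1.083, 1.57, 2.888]
ft_force: [-5.1, 3.2, 10.6]
opening: 0.122
```

```bash
python3 -c "
from h import *
plan([488.5,98.4,58],-78.5);s=env.state();print(s['ft_force'],s['moment'],s['opening']*95)"
```

```text
t 12.70 pos [488.4  99.1  60.9] jaw -42.50 j6 0.81 shift_mm [2.9 0.5 0.4] scaled [0.0057 0.001  0.0009]
dyaw -36.0 turn scaled 0.2 j6 side
[-5.13616638  3.23749633 10.60264743] [ 0.36108212  1.18151052 -0.08276341] 11.603006257243324
```

>>> {"api": "carry_out", "payload": {"grip": [1,1,1,1,1], "linear": [[0,0,0],[0,0,0],[0,0,0],[0,0,0],[0,0,0]], "turn": [0.025,0.025,0.025,0.025,0]}}

```text
t: 13.2
eef_pos: [488.5, 99.0, 60.8]
tcp_rot: [-0.707, 1.57, 2.95]
ft_force: [-5.5, 1.9, 10.1]
opening: 0.124
```

>>> {"api": "carry_out", "payload": {"grip": [1,1,1,1,1], "linear": [[0,0,0],[0,0,0],[0,0,0],[0,0,0],[0,0,0]], "turn": [0.025,0.025,0.025,0.025,0]}}

```text
t: 13.7
eef_pos: [488.5, 98.8, 60.8]
tcp_rot: [-0.239, 1.57, 3.104]
ft_force: [-4.8, 0.4, 9.8]
opening: 0.125
```

```bash
python3 -c "
from h import *
plan([488.5,98.4,58],-78.5);s=env.state();print(s['ft_force'],s['moment'],s['opening']*95)"
```

```text
t 13.70 pos [488.5  98.8  60.8] jaw -78.47 j6 1.44 shift_mm [2.8 0.4 0.1] scaled [0.0057 0.0008 0.0002]
dyaw -0.03 turn scaled 0.0002 j6 side
[-4.78549756  0.35472783  9.78505829] [-0.08589857  1.12812969 -0.08330733] 11.897471674730596
```

>>> {"api": "carry_out", "payload": {"grip": [1,1,0,0,0], "linear": [[0,0,0],[0,0,0],[0,0,0],[0,0,0],[0,0,0]], "turn": [0.004,0,0,0,0]}}

```text
t: 14.2
eef_pos: [489.4, 98.8, 60.2]
tcp_rot: [-3.113, 1.57, 0.22]
ft_force: [-0.1, 0.5, -0.5]
opening: 0.313
```

>>> {"api": "carry_out", "payload": {"grip": [0,0,0,-0.5,-0.5], "linear": [[-0.04,0,0],[-0.08,0,0],[-0.08,0,0],[-0.08,0,0],[0,0,0]], "turn": [0,0,0,0,0]}}

```text
t: 14.7
eef_pos: [491.0, 99.0, 204.6]
tcp_rot: [3.029, 1.563, 0.079]
ft_force: [0.7, 0.0, -1.5]
opening: 0.618
```

>>> {"api": "carry_out", "payload": {"grip": [-0.5,-0.5,-0.5], "linear": [[0,0,-0.08],[0,0,0],[0,0,0]], "turn": [0,0,0]}}

```text
t: 15.0
eef_pos: [528.3, 106.4, 199.1]
tcp_rot: [-0.172, 1.569, -3.123]
ft_force: [-0.5, -0.6, 0.6]
opening: 0.75
```

Run:
```python
from h import *
import pickle
plan([488.5,98.4,200],-78.5)
i=cams.camera_info('wrist');a=cams.read_camera('wrist');cv2.imwrite('pics/w5.png',a);pickle.dump(i,open('w5.pkl','wb'))
c=proj(i,[530,80,30]);print(c)
x0=int(np.clip(c[0]-130,0,380));y0=int(np.clip(c[1]-100,0,205));print(x0,y0)
cv2.imwrite('pics/w5c.png',cv2.resize(a[y0:y0+195,x0:x0+260],None,fx=3,fy=3,interpolation=cv2.INTER_CUBIC))
```

```text
t 15.00 pos [528.3 106.4 199.1] jaw -79.04 j6 1.46 shift_mm [-0.9  0.3 40.6] scaled [-0.0017  0.0005  0.0812]
dyaw 0.54 turn scaled -0.003 j6 side
[343.91915679 189.70284076]
213 89
```

View pics/w5c.png

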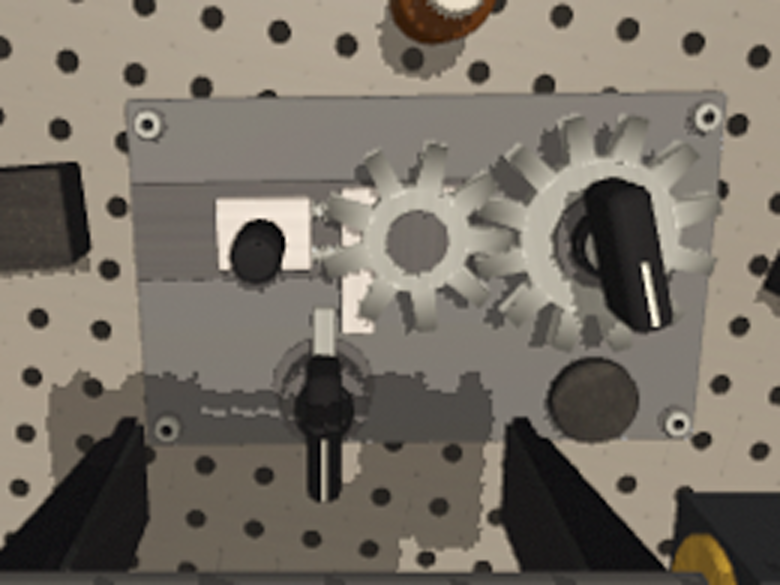

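Run:
```python
from h import *
import pickle
w=pickle.load(open('w5.pkl','rb'))
g=lambda q,z:plane(w,np.array(q)/3+[213-.3,89-.3],z)
ang=lambda a,b:np.rad2deg(np.arctan2(*(a-b)[[1,0]]))%180
print("wing",ang(g((323,438),71),g((324.5,498),71)), ang(g((324,362),71),g((324.5,498),71)))
print("lug",ang(g((323,310),20),g((324,345),20)))
print("plate edges",ang(g((128,101),10),g((724,93),10)),ang(g((134,184),10),g((340,182),10)),"screws",ang(g((147,125),10),g((708,117),10)))
sp=g((600,245),45)
k=g((263,237),70);h=g((417,241),40);print("knob",np.hypot(*(k[:2]-[568.8,16.6])),"hub",np.hypot(*(h[:2]-[568.8,16.6])))
a=g((128,101),10);b=g((724,93),10);print("edge len",np.hypot(*(a-b)[:2]))
```

```text
wing 12.296204945963558 11.179830128393405
lug 12.5485911472064
plate edges 101.7249457313686 101.52639914324273 screws 101.77534311476305
knob 114.33206419752379 hub 62.78602317711637
edge len 217.08992620031285
```

```bash
python3 -c "
from cell import env
s=env.state();print(s['t'],s['ft_force'],abs(s['qvel']).max());print(env.job_done())"
```

```text
15.05 [-0.59103794  0.26918321 -0.2313467 ] 0.012643300391759949
the job is handed in; nothing more can be done
None
```

The drive is in gear and locked, and I handed the job in at about 15 s with the arm clear and everything released.

- **Selector:** I pulled the knob in until it hit its firm stop. The pull jumped from about 7 N to about 19 N with only 0.2 mm more movement.
- **Spindle:** I turned it about 9° counter-clockwise in small steps. The change gear went from about 75 mm to about 63 mm from the spindle's axis. The last 0.7° moved neither the carriage nor the gear, so I stopped within the play.
- **Lock collar:** I turned it about 58° clockwise. Nothing blocked it; the resistance stayed at its normal friction of about 0.08 N m.

**Last checks:**
- The final picture showed the gears meshed and the lug behind the carriage.
- The wing measured 11.2–12.3° against 11.5–11.8° for square to the slide, so it is within about 1° of the locked mark.
- The loose parts in view looked undisturbed; I did not measure their positions.
- **Disagreement:** the knob's distance read 114 mm in the final picture, against 117 mm in an earlier one. I put this down to the slanted view of its top and relied on the force at the stop.
- **Also off:** the change gear's centre read 62–63 mm against the nominal 63.5 mm, which is within the camera's error.

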